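Fill the cup rack and hold the last tablet cup hole-up

TASK

The white rack on the dispensing bench has one empty pocket: first seat the spare aluminium cup that stands on the bench fully down in it, hole up, and let go of it. Then pick up the cup that lies on its side, find which end has the hole, turn it hole-up and finish while still holding it upright in the gripper above the middle of the steel tray, clear of it, ready for the half tablets. Leave the other cups, the tray and the other things on the bench where they are.

Things in the scene. Friction and masses are not known exactly. Their poses are not given: they have to be found in the camera images.
- rack: white plastic rack fixed to the bench, 62 (its x) x 220 (its y) x 18 mm high; origin at the centre of its underside, x across the row, y along the row, z up. Four square pockets 50 mm apart along y, each 37 mm square and 14 mm deep (floor 4 mm above the bench), sides parallel to the rack's. Three hold cups, one is empty
- rack_hole0 (a point): centre of the mouth of a rack pocket, level with the rack's top (18 mm above the bench)
- rack_hole1 (a point): centre of the mouth of a rack pocket, level with the rack's top (18 mm above the bench)
- rack_hole2 (a point): centre of the mouth of a rack pocket, level with the rack's top (18 mm above the bench)
- rack_hole3 (a point): centre of the mouth of a rack pocket, level with the rack's top (18 mm above the bench)
- cup1: one of three aluminium cups already seated hole-up in the rack, same shape as spare; origin at the centre of its base, +z towards its mouth; which pockets they sit in varies
- cup2: one of three aluminium cups already seated hole-up in the rack, same shape as spare; origin at the centre of its base, +z towards its mouth; which pockets they sit in varies
- cup3: one of three aluminium cups already seated hole-up in the rack, same shape as spare; origin at the centre of its base, +z towards its mouth; which pockets they sit in varies
- spare: spare aluminium cup standing hole-up on the bench on the robot's side of the rack: a square block 34 x 34 mm and 46 mm tall, 110 g more or less, with a round blind hole 22 mm across and 32 mm deep in its top; origin at the centre of its base, x and y square to its flat sides, +z towards its mouth
- lying: an identical aluminium cup lying on one of its flat sides to the robot's right, its long axis level; one 34 mm square end has the blind hole, the other is solid, and from above the two look alike. Origin at the centre of the solid end (17 mm above the bench while it lies); its +z axis runs from there along the 46 mm length to the mouth, so it shows where the hole faces, which is any compass direction
- tray: loose shallow steel tray on the robot's left, 140 (x) x 200 (y) x 18 mm high with 3 mm walls; origin at the centre of its underside
- splitter: red plastic lever pill splitter, 160 x 70 mm and 70 mm high, loose; origin at the middle of its underside; bystander
- dropper: amber glass dropper bottle with rubber bulb, 36 mm across, 104 mm high; origin under its centre; bystander
- vial: blue vial with a white cap, 36 mm across, 64 mm high; origin under its centre; bystander
- tin: round flat aluminium tin, 72 mm across, 26 mm high; origin under its centre; bystander
Mind the look-alikes: they are no part of the job. What is shaped like the spare but purple is not meant.

How it is judged:
On the way, in this order (a step that is already met when the one before it is completed fails the run):
1. the spare cup is seated hole-up in the empty pocket and let go ((horizontal distance between spare and rack_hole0 below 0.006 m or horizontal distance between spare and rack_hole1 below 0.006 m or horizontal distance between spare and rack_hole2 below 0.006 m or horizontal distance between spare and rack_hole3 below 0.006 m) and height (world z) of spare below 0.008 m and angle between spare's own z axis and vertical below 0.12 rad and contact force between the fingers and spare below 0.2 N), for 0.2 s.
2. the lying cup is held hole-up, off the bench (angle between lying's own z axis and vertical below 0.3 rad and height (world z) of lying above 0.04 m and contact force between the fingers and lying above 0.5 N), for 0.2 s.
At the end, for the whole second after the job is handed in: Spare hole-up on the pocket floor (4 mm), within 6 mm of its centre, tilt under 0.12 rad, let go. Other cup in the fingers, mouth up within 0.3 rad, base over 40 mm above the bench and within 55 mm sideways of the tray centre, off the tray, still (all of step 1 and all of step 2 and horizontal distance between lying and tray below 0.055 m and contact force between lying and tray below 0.1 N and linear speed of lying below 0.03 m/s); the arm keeps its last pose, push and grip.
It fails at once if a cup already in the rack is moved more than 12 mm (distance of any of cup1, cup2, cup3 from where it was at the start of the episode above 0.012 m).
It fails at once if the tray is moved more than 30 mm (distance of tray from where it was at the start of the episode above 0.03 m).
It fails at once if a bystander is moved more than 30 mm or knocked over (distance of any of splitter, dropper, vial, tin from where it was at the start of the episode above 0.03 m or angle between any of dropper, vial's own z axis and vertical above 0.5 rad).
It also fails if it takes over 58 s, if anything falls off the work surface, if the arm or the gripper's body presses on something with over 40 N, if the wrist force passes 120 N, or if a joint passes its speed limit or range.

ROBOT

A 7-joint arm with a two-finger parallel gripper is mounted at the origin on the work surface. World frame = base frame: x ahead of the robot, y to its left, z up, the work surface at z = 0. Lengths are in m, angles in rad, forces in N, time in s.
With the tool pointing down it reaches from about 0.4 to 0.875 m from the base axis. Payload 4.4 kg.
Tool frame: the origin (TCP) lies at the very end of the fingers, on their centre line; the grasp point (between the pads) lies 19 mm behind it (env.hold_point_z is the distance from the TCP to the grasp point, in m); z points along the fingers, y is the direction in which the jaws open and shut (so a half turn about z gives the same grasp; the last joint's range is limited). The gripper opens to 85 mm and grips with 20 to 120 N. Pads are 22 mm wide; open, the fingers measure 114 mm over their backs; the gripper's body (76 mm by 85 mm) begins 54 mm behind the grasp point. The pads swing forward as they close: fully open they stand 13 mm farther back than shut.
Start: joints at [1.226, 0.628, 0.038, 1.517, -0.027, 0.996, -0.02], TCP at [0.179, -0.625, 0.231] pointing down, gripper open.
Joint ranges: [-3.06, 3.06], [-0.37, 2.12], [-1.25, 1.32], [0.18, 2.47], [-1.1, 4.24], [0.23, 1.98], [-2.94, 2.94]. Speed limits (rad/s): [2.57, 2.57, 3.14, 3.14, 3.14, 3.14, 3.14].

INTERFACE

Orientations are given as [roll, pitch, yaw] about the fixed x, y, z axes, in that order (R = Rz(yaw) Ry(pitch) Rx(roll)).
In Python, from rig import monitor, viewer, env gives the robot as it stands.
- The arm moves only by the shell command python3 -m crank 'ROWS' [FORCE]. ROWS is JSON, one flat list of numbers, 7 for each row, row after row: the shift along the tool's x, y, z in m, then the turn, a rotation vector about the tool's x, y, z in units of 8 degrees (1.0 is 8 degrees), then the closure in counts, from 0 (fully open) to 255 (shut). In form: [tx, ty, tz, rx, ry, rz, hand, tx, ty, tz, rx, ry, rz, hand, ...]. A call has 1 to 20 rows; each row is the pose to reach, as a shift and turn from the pose measured when the call began, along the tool's axes at that moment; what a row does not reach only later rows make up. A row lasts 1/10 s, in which the tool goes at most 50 mm and 8.59 degrees, less where a joint would pass 70% of its speed; a pose out of reach is approached as far as the arm can. A call with a gripper value outside its range is refused whole. The fingers move at their own pace and stop on an object; FORCE is the grip in N (left out, the last holds). Time passes only in rows, so rows that repeat a pose let the fingers close. It gives the time, the measured TCP pose, the force and the opening at its end, in the units of the state.
- monitor.get_obs(): the state, without advancing time (a new reading comes with each control period).
- viewer.snapshot(name): name is "scene" or "top" or "wrist"; returns a dict with "img" (384x512x3 uint8, blue, green, red), "mtx" (3x3 intrinsics, pixels), "rvec" (rotation vector, rad) and "tvec" (3), from world to camera coordinates, as OpenCV has them. Camera axes: x right, y down, z forward; pixel columns grow to the right and rows downward; lengths in m; the calibration is good to about 2 mm. A picture is of the moment at which its call begins. There is no depth.
- env.sign_off(): hands the job in, once; it reports no verdict.
The state is a dict: "t": time; "qpos": joint angles; "joint_vel": joint speeds; "tau": joint torques, N m; "tool_pos": TCP position; "eef_rot": TCP orientation; "ft_force": force on the tool from outside, world axes, zero at the start; "torque": the same for the moment, N m; "finger_gap": opening from 0.0 (shut) to 1.0 (fully open).
Only numpy, scipy, OpenCV 4.12 (cv2) and the standard library are available. Lean on these libraries where they do the work, as an engineer would, in place of code of your own. Each camera call takes 0.05 s, during which the arm holds its last target.

## Working session

There is one attempt and no reset: what is moved stays moved. The work goes in short steps, Python scripts to look and compute and a shell command to move; the robot and the scene stay as the last step left them, time stands still between calls to the robot, and variables do not carry over. Pictures are saved under pics/ and viewed, and the job is handed in when it is done.

```bash
ls; mkdir -p pics
python3 - <<'E'
from rig import monitor, viewer, env
import cv2
o=monitor.get_obs(); print(o, env.hold_point_z)
for n in ["scene","top","wrist"]:
    s=viewer.snapshot(n); cv2.imwrite(f"pics/{n}0.png",s["img"]); print(n,s["mtx"].tolist(),s["rvec"],s["tvec"])
E
```

```text
pics
{'t': 0.0, 'qpos': array([ 1.22620375,  0.62932256,  0.03845255,  1.51837196, -0.02699357,
        0.99632196, -0.02003765]), 'joint_vel': array([ 0.0005709 ,  0.00029457,  0.00064689, -0.00132845, -0.00107673,
       -0.00014852, -0.00205915]), 'tau': array([-6.80946632e-04, -5.63404155e+01,  1.22657865e+00, -1.93446207e+01,
        1.11044492e-02,  1.04972773e-02,  9.91620482e-06]), 'tool_pos': array([ 0.17872244, -0.62428804,  0.23040331]), 'eef_rot': array([-3.13968747e+00,  3.58955164e-05,  2.78749805e-01]), 'ft_force': array([-0.61448999,  0.15280541,  0.25575375]), 'torque': array([ 0.02824093, -0.07137756, -0.00151892]), 'finger_gap': 1.002850725954563} 0.0187
scene [[430.5102417483561, 0.0, 261.38076388633004], [0.0, 430.5102417483561, 182.58463292263698], [0.0, 0.0, 1.0]] [ 1.75807582  1.83449035 -0.73243083] [ 0.04365562 -0.38614619  1.44571296]
top [[432.7487038905312, 0.0, 258.99026120164035], [0.0, 432.7487038905312, 190.83492992096538], [0.0, 0.0, 1.0]] [ 2.20965622 -2.20501959  0.1048923 ] [-0.02613567  0.57953127  1.02882394]
wrist [[336.3570934683463, 0.0, 253.1062444437725], [0.0, 336.3570934683463, 186.99058961750907], [0.0, 0.0, 1.0]] [-2.33246002  1.75572913  0.23818096] [-0.64914773 -0.03565881  0.37755758]
```

View pics/scene0.png

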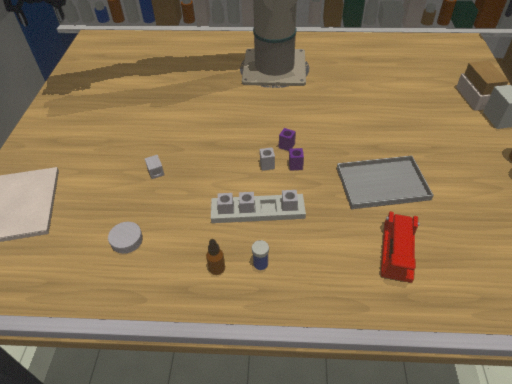

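View pics/top0.png

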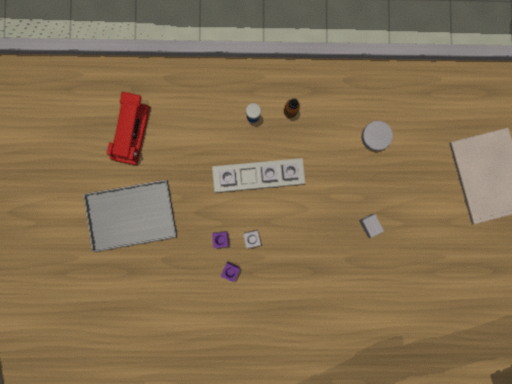

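View pics/wrist0.png

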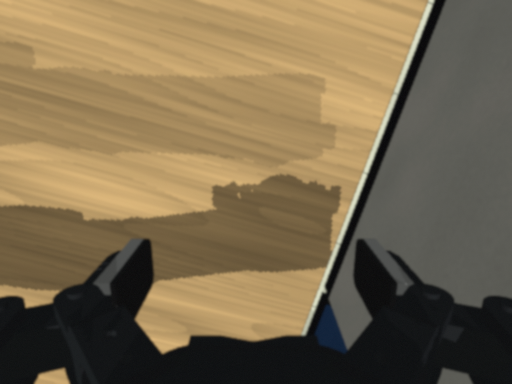

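The overhead view shows the following:
- **Spare candidates:** a grey cup at (252,240), and purple cups at (221,240) and (231,272). Only the grey one fits.
- **Lying cup:** (373,226).
- **Rack:** (258,175), with the empty pocket second from the left at about (248,176).
- **Tray:** (131,215).

I'll confirm this with enlarged crops.

```bash
cat > h.py <<'E'
import numpy as np, cv2
from rig import monitor, viewer, env
from scipy.spatial.transform import Rotation as R
def ray(s,uv,z):
    K=s["mtx"];Rm=cv2.Rodrigues(np.asarray(s["rvec"],float))[0];t=np.asarray(s["tvec"],float).ravel()
    d=Rm.T@np.linalg.inv(K)@np.array([uv[0],uv[1],1.]);c=-Rm.T@t
    return c+d*(z-c[2])/d[2]
def proj(s,P):
    return cv2.projectPoints(np.asarray(P,float).reshape(-1,3),np.asarray(s["rvec"],float),np.asarray(s["tvec"],float),s["mtx"],None)[0].reshape(-1,2)
def crop(s,u0,v0,u1,v1,k,name):
    c=cv2.resize(s["img"][v0:v1,u0:u1],None,fx=k,fy=k,interpolation=cv2.INTER_CUBIC);cv2.imwrite(name,c)
E
python3 - <<'E'
from h import *
s=viewer.snapshot("top"); crop(s,205,150,315,285,4,"pics/c1.png"); crop(s,350,200,400,250,8,"pics/c2.png")
q=viewer.snapshot("scene"); a=cv2.resize(q["img"][145:190,130:190],None,fx=8,fy=8,interpolation=cv2.INTER_CUBIC);cv2.imwrite("pics/c3.png",a)
crop(q,205,120,315,225,6,"pics/c4.png")
E
```

```text
(no output)
```

View pics/c1.png

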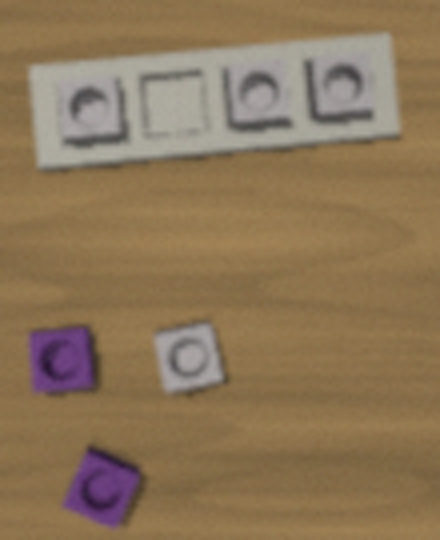

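View pics/c2.png

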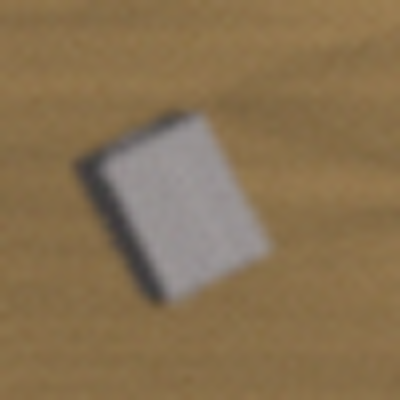

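View pics/c3.png

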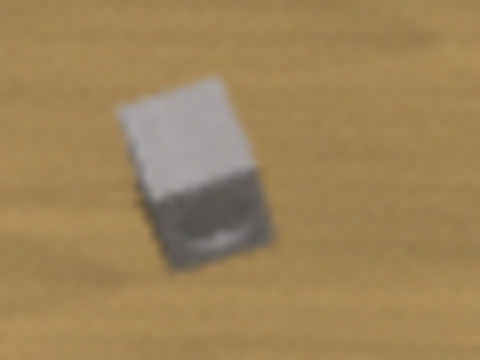

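View pics/c4.png

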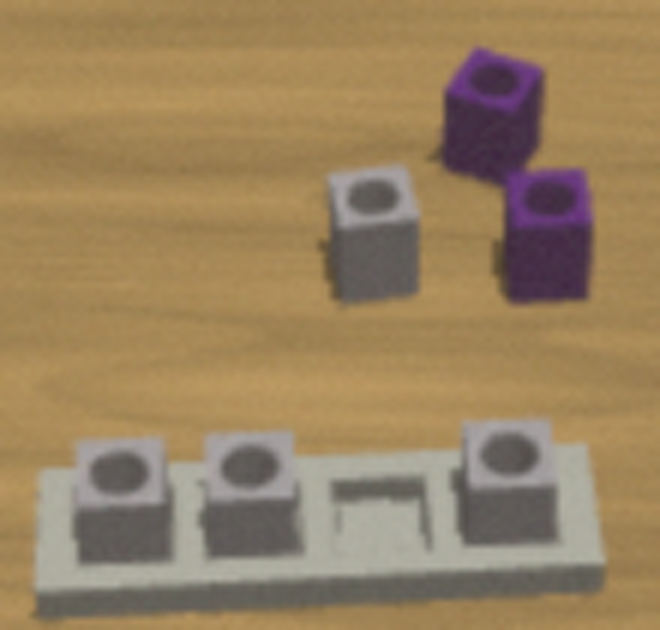

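```bash
cat > fit.py <<'E'
from h import *
from scipy.optimize import least_squares
T=viewer.snapshot("top");S=viewer.snapshot("scene")
def un(p,k,o): return (np.array(p,float)+.5)/k-.5+np.array(o)
def fit(name,L,W,obs,x0):
    # obs: list (view, pixels, z); match each pixel to nearest corner
    def res(x,full=False):
        c,s_=np.cos(x[2]),np.sin(x[2]);r=[]
        for v,px,z in obs:
            P=[[x[0]+c*a*L/2-s_*b*W/2,x[1]+s_*a*L/2+c*b*W/2,z] for a in(1,-1) for b in(1,-1)]
            q=proj(v,P)
            for p in px:
                d=q-p;r+=list(d[np.argmin((d**2).sum(1))])
        return np.array(r)
    f=least_squares(res,x0);print(name,f.x.round(4),"deg",np.degrees(f.x[2]).round(1),"rms px",np.sqrt((f.fun**2).mean()).round(2));return f.x
c1=lambda p:un(p,4,(205,150));c2=lambda p:un(p,8,(350,200));c3=lambda p:un(p,8,(130,145));c4=lambda p:un(p,6,(205,120))
sp_t=c1([(154,333),(210,322),(225,380),(165,392)]);sp_s=c4([(328,175),(406,166),(418,215),(337,225)]);sp_b=c4([(418,293),(340,302)])
g=lambda px,z:ray(T,px.mean(0),z)
for nm,o in [("both",[(T,sp_t,.046),(S,sp_s,.046),(S,sp_b,0)]),("top",[(T,sp_t,.046)]),("scene",[(S,sp_s,.046),(S,sp_b,0)])]:
    fit("spare "+nm,.034,.034,o,[*g(sp_t,.046)[:2],0.2])
rt=c1([(30,67),(390,34),(400,135),(40,168)]);rs=c4([(40,468),(588,445),(604,562),(35,590)])
for nm,o in [("both",[(T,rt,.018),(S,rs,.018)]),("top",[(T,rt,.018)]),("scene",[(S,rs,.018)])]:
    x=fit("rack "+nm,.062,.220,o,[*g(rt,.018)[:2],0.1])
    c,s_=np.cos(x[2]),np.sin(x[2])
    if nm=="both":
        P=np.array([[x[0]-s_*d,x[1]+c*d,.018] for d in(-.075,-.025,.025,.075)]);print(P.round(4),proj(T,P).round(1).tolist())
pt=c1([(140,78),(205,72),(211,132),(147,138)]);ps=c4([(332,480),(425,476),(432,550)])
fit("pocket top",.037,.037,[(T,pt,.018)],[*g(pt,.018)[:2],0.1])
lt=c2([(98,160),(202,112),(272,248),(165,302)]);ls=c3([(120,108),(220,78),(257,168),(155,200)]);lb=c3([(273,240),(172,268)])
for nm,o in [("both",[(T,lt,.034),(S,ls,.034),(S,lb,0)]),("top",[(T,lt,.034)]),("scene",[(S,ls,.034),(S,lb,0)])]:
    fit("lying "+nm,.046,.034,o,[*g(lt,.034)[:2],.4])
tt=np.array([(86,195),(168,181),(176,237),(95,250)],float)
fit("tray",.14,.2,[(T,tt,.018)],[*g(tt,.018)[:2],0.1])
E
python3 fit.py
```

```text
spare both [ 0.4643 -0.0072  0.2011] deg 11.5 rms px 0.48
spare top [ 0.4655 -0.0071  0.2079] deg 11.9 rms px 0.26
spare scene [ 0.4621 -0.0072  0.1899] deg 10.9 rms px 0.26
rack both [ 0.6177 -0.0233  0.0955] deg 5.5 rms px 0.33
[[ 0.6248 -0.0979  0.018 ]
 [ 0.62   -0.0482  0.018 ]
 [ 0.6153  0.0016  0.018 ]
 [ 0.6105  0.0514  0.018 ]] [[289.0, 172.4], [268.6, 174.2], [248.1, 176.1], [227.5, 178.0]]
rack top [ 0.6184 -0.0238  0.0964] deg 5.5 rms px 0.13
rack scene [ 0.6165 -0.0228  0.0947] deg 5.4 rms px 0.17
pocket top [6.158e-01 4.000e-04 1.035e-01] deg 5.9 rms px 0.33
lying both [ 0.4959 -0.2963  0.4565] deg 26.2 rms px 0.44
lying top [ 0.497  -0.2964  0.448 ] deg 25.7 rms px 0.26
lying scene [ 0.4944 -0.2965  0.4598] deg 26.3 rms px 0.31
tray [0.5194 0.2796 0.1677] deg 9.6 rms px 1.24
```

```bash
cat > to.py <<'E'
from h import *
import json,sys
# usage: to.py x y z  then tool z-dir & y-dir via rpy
def row(p,Rt):
    o=monitor.get_obs();R0=R.from_euler("xyz",o["eef_rot"])
    d=R0.inv().apply(np.array(p)-o["tool_pos"]);w=(R0.inv()*Rt).as_rotvec()
    print("row",d.round(4).tolist(),(np.degrees(w)/8).round(3).tolist(),"| t",round(o["t"],2),"pos",o["tool_pos"].round(4),"rpy",o["eef_rot"].round(3),"q",o["qpos"].round(3),"F",o["ft_force"].round(1),"gap",round(o["finger_gap"],3))
    open("log.jsonl","a").write(json.dumps([o["qpos"].tolist(),o["tool_pos"].tolist(),o["eef_rot"].tolist()])+"\n")
if __name__=="__main__":
    a=[float(v) for v in sys.argv[1:]]
    row(a[:3],R.from_euler("xyz",a[3:6]))
E
python3 to.py .4643 -.0072 .15 3.14159 0 1.772
```

```text
row [0.4444, -0.5152, 0.0813] [-0.003, -0.003, -10.695] | t 0.35 pos [ 0.1788 -0.6248  0.2311] rpy [-3.141 -0.     0.279] q [ 1.226  0.629  0.038  1.518 -0.027  0.996 -0.02 ] F [ 0.5 -0.6  0.2] gap 1.001
```

```bash
python3 -m crank '[0.444,-0.515,0.081,0,0,-10.7,0,0.444,-0.515,0.081,0,0,-10.7,0,0.444,-0.515,0.081,0,0,-10.7,0,0.444,-0.515,0.081,0,0,-10.7,0,0.444,-0.515,0.081,0,0,-10.7,0,0.444,-0.515,0.081,0,0,-10.7,0,0.444,-0.515,0.081,0,0,-10.7,0,0.444,-0.515,0.081,0,0,-10.7,0,0.444,-0.515,0.081,0,0,-10.7,0,0.444,-0.515,0.081,0,0,-10.7,0,0.444,-0.515,0.081,0,0,-10.7,0,0.444,-0.515,0.081,0,0,-10.7,0,0.444,-0.515,0.081,0,0,-10.7,0,0.444,-0.515,0.081,0,0,-10.7,0,0.444,-0.515,0.081,0,0,-10.7,0,0.444,-0.515,0.081,0,0,-10.7,0,0.444,-0.515,0.081,0,0,-10.7,0]'; python3 to.py .4643 -.0072 .10 3.14159 0 1.772
python3 - <<'E'
from h import *
s=viewer.snapshot("wrist");cv2.imwrite("pics/w1.png",s["img"])
c=np.array([[.4643,-.0072,.046]]);print(proj(s,c))
E
```

```text
t: 2.05
tool_pos: [0.4634, -0.0089, 0.1503]
eef_rot: [-3.141, 0.0, 1.771]
ft_force: [0.9, -0.8, -0.9]
finger_gap: 1.0
row [0.0015, 0.0013, 0.0503] [-0.007, 0.003, -0.007] | t 2.05 pos [ 0.4634 -0.0089  0.1503] rpy [-3.141  0.     1.771] q [ 0.193  0.512 -0.332  2.098  0.299  0.576 -0.151] F [ 0.9 -0.8 -0.9] gap 1.0
[[255.60126444 184.15161036]]
```

View pics/w1.png

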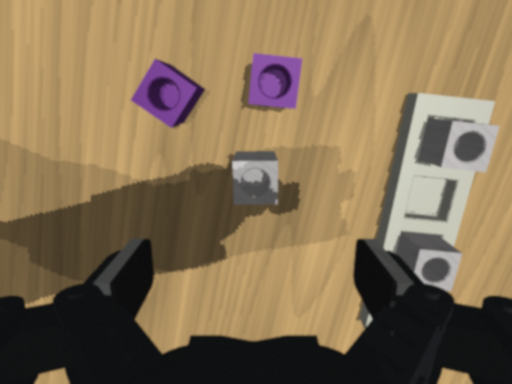

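Run:
```python
from h import *
s=viewer.snapshot("wrist");
for x0 in [(.4643,-.0072,.201)]:
  x,y,a=x0;c,d=np.cos(a),np.sin(a)
  P=[[x+.017*(c*i-d*j),y+.017*(d*i+c*j),z] for z in(.046,0) for i,j in((1,1),(1,-1),(-1,-1),(-1,1))]
  q=proj(s,P)
im=cv2.resize(s["img"][130:230,200:320],None,fx=6,fy=6,interpolation=cv2.INTER_CUBIC)
for i,p in enumerate(q): cv2.circle(im,tuple(int(v) for v in ((p-[200,130]+.5)*6)),4,(0,255,0) if i<4 else (0,0,255),1)
cv2.imwrite("pics/w1c.png",im)
Rm=cv2.Rodrigues(np.array(s["rvec"]))[0];print(-Rm.T@np.array(s["tvec"]),Rm[2])
```

```text
[0.44978882 0.05619343 0.29235295] [ 0.05153401 -0.25929999 -0.96442095]
```

View pics/w1c.png

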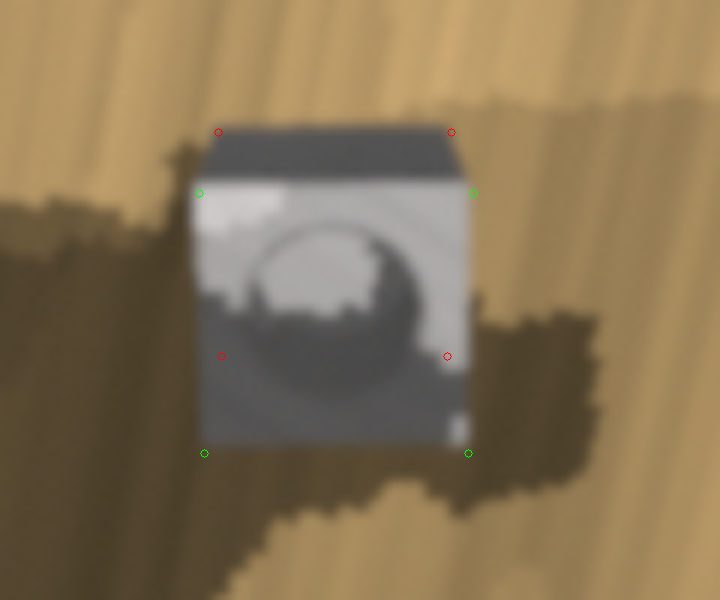

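```bash
python3 to.py .4643 -.0062 .018 3.14159 0 1.772
```

```text
row [0.0028, 0.0014, 0.1324] [-0.004, 0.002, -0.015] | t 2.15 pos [ 0.4635 -0.0092  0.1504] rpy [-3.141  0.     1.77 ] q [ 0.194  0.512 -0.332  2.098  0.299  0.576 -0.152] F [ 0.7 -0.3 -0.2] gap 1.003
```

```bash
python3 -m crank '[0.003,0.0015,0.04,0,0,0,0,0.003,0.0015,0.08,0,0,0,0,0.003,0.0015,0.11,0,0,0,0,0.003,0.0015,0.125,0,0,0,0,0.003,0.0015,0.132,0,0,0,0,0.003,0.0015,0.132,0,0,0,0,0.003,0.0015,0.132,0,0,0,0]' 40; python3 to.py .4643 -.0062 .018 3.14159 0 1.772
```

```text
t: 2.85
tool_pos: [0.4644, -0.0069, 0.0187]
eef_rot: [-3.141, 0.001, 1.768]
ft_force: [-0.8, -0.2, 0.3]
finger_gap: 1.004
row [0.0007, 0.0001, 0.0007] [-0.003, 0.004, -0.026] | t 2.85 pos [ 0.4644 -0.0069  0.0187] rpy [-3.141e+00  1.000e-03  1.768e+00] q [ 0.065  0.76  -0.163  2.172  0.484  0.244 -0.328] F [-0.8 -0.2  0.3] gap 1.004
```

```bash
python3 -m crank '[0,0,0,0,0,0,255,0,0,0,0,0,0,255,0,0,0,0,0,0,255,0,0,0,0,0,0,255,0,0,0,0,0,0,255,0,0,0,0,0,0,255,0,0,0,0,0,0,255,0,0,0,0,0,0,255]' 40;  python3 -m crank '[0,0,-0.03,0,0,0,255,0,0,-0.06,0,0,0,255,0,0,-0.08,0,0,0,255,0,0,-0.08,0,0,0,255]'; python3 to.py .6153 .0010 .08 3.14159 0 1.6663
python3 - <<'E'
from h import *
s=viewer.snapshot("wrist");cv2.imwrite("pics/w2.png",s["img"])
E
```

```text
t: 3.65
tool_pos: [0.4646, -0.0069, 0.0192]
eef_rot: [3.141, 0.001, 1.768]
ft_force: [-0.5, -0.4, 6.0]
finger_gap: 0.389
t: 4.05
tool_pos: [0.4662, -0.0068, 0.1013]
eef_rot: [3.137, 0.002, 1.768]
ft_force: [0.7, -0.4, -1.1]
finger_gap: 0.391
row [-0.0215, 0.1477, 0.0221] [0.036, 0.01, 0.729] | t 4.05 pos [ 0.4662 -0.0068  0.1013] rpy [3.137e+00 2.000e-03 1.768e+00] q [ 0.168  0.603 -0.309  2.135  0.407  0.454 -0.261] F [ 0.7 -0.4 -1.1] gap 0.391
```

View pics/w2.png

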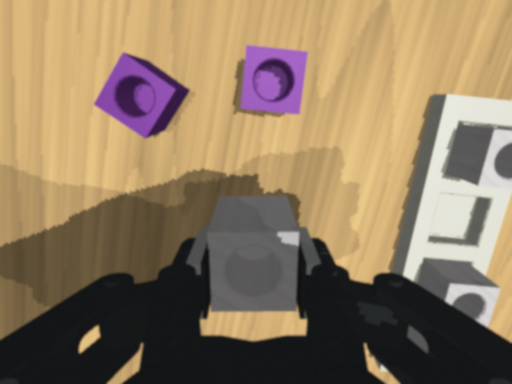

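```bash
python3 -m crank '[-0.006,0.04,0,0.04,0,0.2,255,-0.014,0.09,0,0.04,0,0.5,255,-0.019,0.13,0,0.04,0,0.7,255,-0.0215,0.148,0,0.04,0,0.73,255,-0.0215,0.148,0,0.04,0,0.73,255,-0.0215,0.148,0,0.04,0,0.73,255]'; python3 to.py .6153 .0010 .10 3.14159 0 1.6663
python3 - <<'E'
from h import *
s=viewer.snapshot("wrist");cv2.imwrite("pics/w3.png",s["img"]);crop(s,180,100,340,320,2.7,"pics/w3c.png")
s=viewer.snapshot("scene");crop(s,205,120,315,225,6,"pics/s3.png")
s=viewer.snapshot("top");crop(s,205,130,315,225,6,"pics/t3.png")
E
```

```text
t: 4.7
tool_pos: [0.6126, 0.0009, 0.0985]
eef_rot: [-3.135, 0.001, 1.666]
ft_force: [0.3, -0.7, -0.6]
finger_gap: 0.388
row [-0.0001, 0.0027, -0.0015] [-0.051, 0.01, 0.001] | t 4.7 pos [0.6126 0.0009 0.0985] rpy [-3.135e+00  1.000e-03  1.666e+00] q [ 0.145  0.759 -0.318  1.726  0.336  0.717 -0.251] F [ 0.3 -0.7 -0.6] gap 0.388
```

View pics/w3.png

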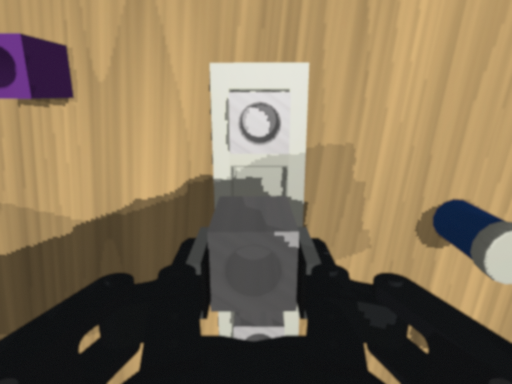

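View pics/s3.png

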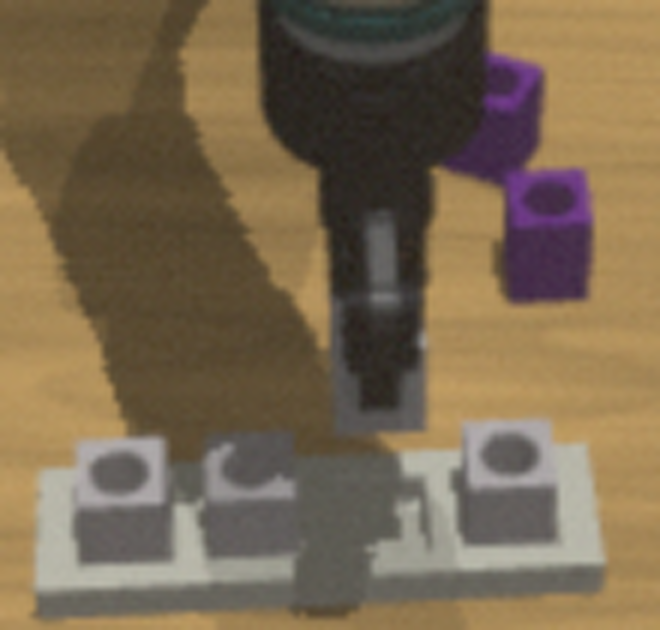

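Run:
```python
from h import *
im=cv2.imread("pics/w3.png")[55:325,195:325]
im=np.clip(255*(im/255.)**.6,0,255).astype(np.uint8)
cv2.imwrite("pics/w3c.png",cv2.resize(im[:150],None,fx=5,fy=5,interpolation=cv2.INTER_CUBIC)[:, :])
cv2.imwrite("pics/w3d.png",cv2.resize(im[120:],None,fx=4,fy=4,interpolation=cv2.INTER_CUBIC))
```

```text
(no output)
```

View pics/w3c.png

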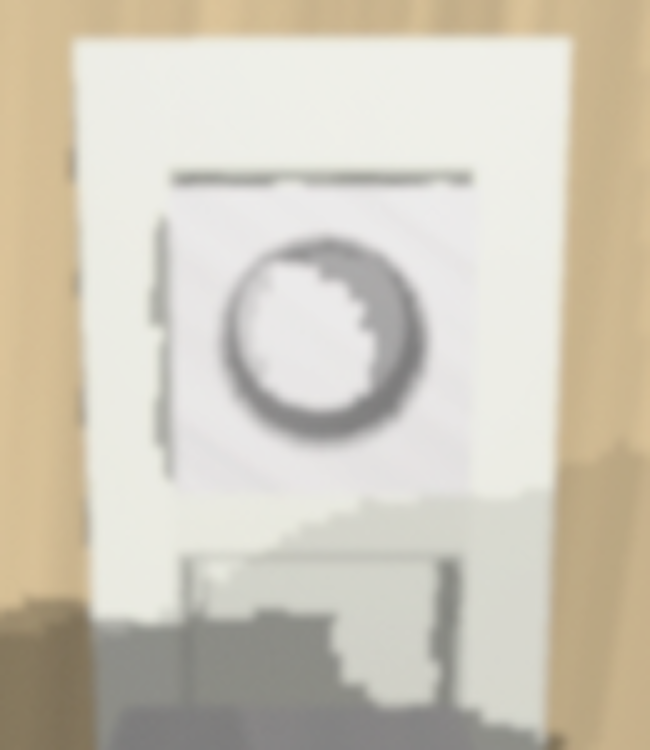

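View pics/w3d.png

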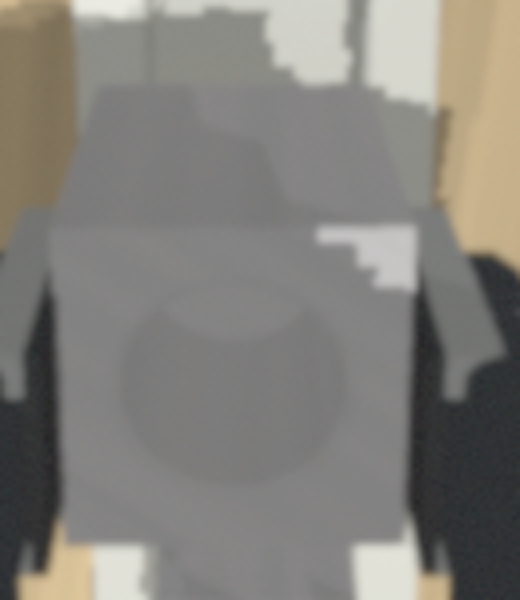

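Run:
```python
from h import *
s=viewer.snapshot("wrist")
un=lambda p,k,o:(np.array(p,float)+.5)/k-.5+np.array(o)
C=lambda p:un(p,5,(195,55));D=lambda p:un(p,4,(195,175))
f=lambda L,z:np.array([ray(s,p,z) for p in L])
r=f(C([(73,40),(572,38),(95,700),(548,700)]),.018);print("rack",r.round(4).tolist(),np.linalg.norm(r[0]-r[1]))
p=f(C([(183,555),(460,555)]),.018);print("pocket far edge",p.round(4).tolist(),np.linalg.norm(p[0]-p[1]))
ax=np.array([-np.sin(.0955),np.cos(.0955),0])
print("rack centre",r[:2].mean(0)-.11*ax,"pocket from rackend",r[:2].mean(0)-.085*ax,"from edge",p.mean(0)-.0185*ax)
b=f(D([(97,87),(375,88)]),.0793);t=f(D([(52,227),(418,224),(405,540),(65,545)]),.1253)
print("cup base edge",b.round(4).tolist(),np.linalg.norm(b[0]-b[1]),"centre",b.mean(0)-.017*ax)
print("top",t.round(4).tolist(),t.mean(0),[np.linalg.norm(t[i]-t[(i+1)%4]).round(4) for i in range(4)])
```

```text
rack [[0.576, 0.0836, 0.018], [0.6382, 0.0898, 0.018], [0.5845, -0.0023, 0.018], [0.647, 0.0039, 0.018]] 0.062448351820036475
pocket far edge [[0.595, 0.0194, 0.018], [0.6324, 0.023, 0.018]] 0.037545450839014775
rack centre [ 0.61760534 -0.02278988  0.018     ] pocket from rackend [0.61522146 0.00209621 0.018     ] from edge [0.61544668 0.00278721 0.018     ]
cup base edge [[0.5932, 0.0161, 0.0793], [0.6282, 0.0194, 0.0793]] 0.03507044207164153 centre [0.61231742 0.00084156 0.0793    ]
top [[0.5938, 0.0166, 0.1253], [0.6277, 0.0203, 0.1253], [0.6309, -0.0134, 0.1253], [0.5972, -0.0174, 0.1253]] [0.61237841 0.00148997 0.1253    ] [np.float64(0.0341), np.float64(0.0339), np.float64(0.0339), np.float64(0.0342)]
```

```bash
python3 to.py .6156 .0022 .052 3.14159 0 1.6663; python3 -m crank '[0.001,0.003,0.02,-0.05,0,0,255,0.001,0.003,0.04,-0.05,0,0,255,0.001,0.003,0.046,-0.05,0,0,255,0.001,0.003,0.046,-0.05,0,0,255]';python3 to.py .6156 .0022 .0232 3.14159 0 1.6663
```

```text
row [0.0013, 0.0028, 0.0481] [-0.033, 0.012, 0.0] | t 4.9 pos [0.6131 0.0007 0.1001] rpy [-3.137e+00  2.000e-03  1.666e+00] q [ 0.146  0.757 -0.318  1.726  0.335  0.717 -0.251] F [ 0.5 -0.3 -2. ] gap 0.392
t: 5.3
tool_pos: [0.6147, 0.0017, 0.0534]
eef_rot: [3.141, 0.002, 1.667]
ft_force: [0.2, 0.4, -2.2]
finger_gap: 0.388
row [0.0004, 0.0009, 0.0302] [0.001, 0.012, 0.002] | t 5.3 pos [0.6147 0.0017 0.0534] rpy [3.141e+00 2.000e-03 1.667e+00] q [ 0.126  0.822 -0.288  1.747  0.366  0.625 -0.279] F [ 0.2  0.4 -2.2] gap 0.388
```

```bash
python3 -m crank '[0.0004,0.0009,0.004,0,0,0,255,0.0004,0.0009,0.006,0,0,0,255,0.0004,0.0009,0.006,0,0,0,255]';python3 to.py .6156 .0022 .0232 3.14159 0 1.6663
python3 - <<'E'
from h import *
s=viewer.snapshot("wrist");im=s["img"]
cv2.imwrite("pics/w4.png",im)
im=np.clip(255*(im[100:320,190:330]/255.)**.5,0,255).astype(np.uint8)
cv2.imwrite("pics/w4c.png",cv2.resize(im,None,fx=2.7,fy=2.7,interpolation=cv2.INTER_CUBIC))
cv2.imwrite("pics/w4d.png",cv2.resize(im[40:140],None,fx=5,fy=5,interpolation=cv2.INTER_CUBIC))
E
```

```text
t: 5.6
tool_pos: [0.6157, 0.0022, 0.0477]
eef_rot: [3.141, 0.002, 1.666]
ft_force: [0.8, 0.2, -0.6]
finger_gap: 0.388
row [0.0, -0.0001, 0.0245] [0.004, 0.012, 0.001] | t 5.6 pos [0.6157 0.0022 0.0477] rpy [3.141e+00 2.000e-03 1.666e+00] q [ 0.123  0.832 -0.284  1.746  0.369  0.616 -0.282] F [ 0.8  0.2 -0.6] gap 0.388
```

View pics/w4d.png

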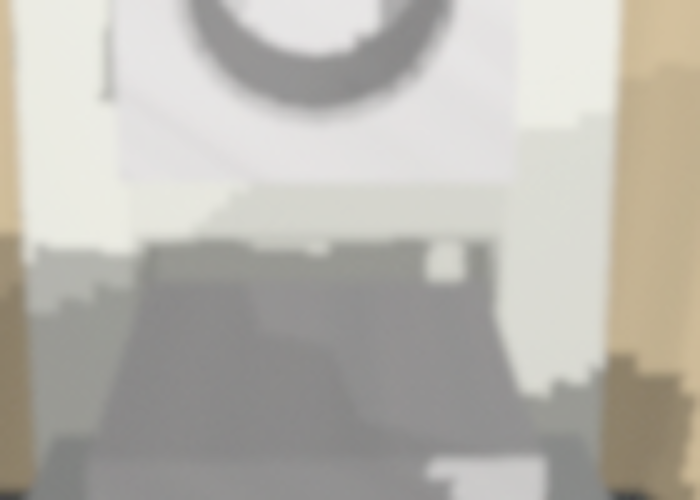

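Run:
```python
from h import *
s=viewer.snapshot("wrist")
un=lambda p:(np.array(p,float)+.5)/5-.5+np.array([190,140])
f=lambda L,z:np.array([ray(s,p,z) for p in un(L)])
p=f([(140,242),(492,240)],.018);b=f([(147,284),(487,283)],.0285)
ax=np.array([-np.sin(.0955),np.cos(.0955),0]);ex=np.array([ax[1],-ax[0],0])
P=p.mean(0)-.0185*ax;B=b.mean(0)-.017*ax
print(p,b,np.linalg.norm(p[0]-p[1]),np.linalg.norm(b[0]-b[1]));print(P,B,"along x,y:",(P-B)@ex,(P-B)@ax)
```

```text
[[0.59470418 0.01926899 0.018     ]
 [0.63180623 0.02309399 0.018     ]] [[0.59656184 0.01800234 0.0285    ]
 [0.63045272 0.02139934 0.0285    ]] 0.037298702957301096 0.034060701768487564
[0.61501927 0.00276579 0.018     ] [0.61512831 0.0027783  0.0285    ] along x,y: -0.00010973651033164141 -2.0637299133742245e-06
```

Cup and pocket agree to about 0.1 mm, so I'm going straight down.

```bash
python3 -m crank '[0,0,0.008,0,0,0,255,0,0,0.013,0,0,0,255,0,0,0.018,0,0,0,255,0,0,0.022,0,0,0,255,0,0,0.0245,0,0,0,255,0,0,0.0245,0,0,0,255]';python3 to.py .6156 .0022 .0232 3.14159 0 1.6663
```

```text
t: 6.3
tool_pos: [0.6158, 0.0023, 0.0233]
eef_rot: [3.141, 0.002, 1.667]
ft_force: [1.1, 0.0, -0.8]
finger_gap: 0.39
row [-0.0, -0.0003, 0.0001] [0.006, 0.013, 0.001] | t 6.3 pos [0.6158 0.0023 0.0233] rpy [3.141e+00 2.000e-03 1.667e+00] q [ 0.112  0.868 -0.267  1.752  0.384  0.572 -0.294] F [ 1.1  0.  -0.8] gap 0.39
```

```bash
python3 -m crank '[0,0,0.0005,0,0,0,255,0,0,0.0005,0,0,0,0,0,0,0.0005,0,0,0,0,0,0,0.0005,0,0,0,0,0,0,0.0005,0,0,0,0,0,0,0.0005,0,0,0,0,0,0,0.0005,0,0,0,0,0,0,-0.03,0,0,0,0,0,0,-0.07,0,0,0,0,0,0,-0.11,0,0,0,0,0,0,-0.15,0,0,0,0,0,0,-0.15,0,0,0,0]';python3 to.py .4959 -.2963 .16 3.14159 0 2.027
python3 - <<'E'
from h import *
s=viewer.snapshot("wrist");crop(s,150,80,350,280,3,"pics/w5.png")
s=viewer.snapshot("scene");crop(s,205,150,315,225,6,"pics/s5.png")
E
```

```text
t: 7.5
tool_pos: [0.6196, 0.0032, 0.1793]
eef_rot: [3.13, 0.002, 1.666]
ft_force: [0.5, -0.3, 0.9]
finger_gap: 0.999
row [-0.2863, -0.1519, 0.0181] [0.082, 0.03, -2.583] | t 7.5 pos [0.6196 0.0032 0.1793] rpy [3.130e+00 2.000e-03 1.666e+00] q [ 0.17   0.657 -0.361  1.666  0.292  0.86  -0.216] F [ 0.5 -0.3  0.9] gap 0.999
```

View pics/w5.png

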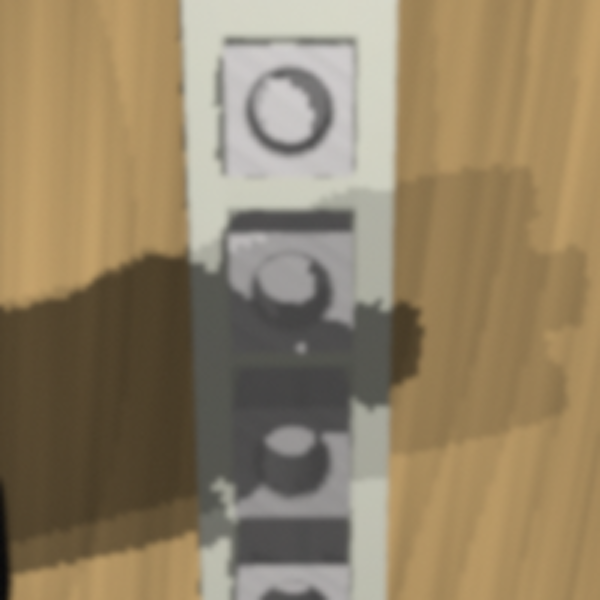

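View pics/s5.png

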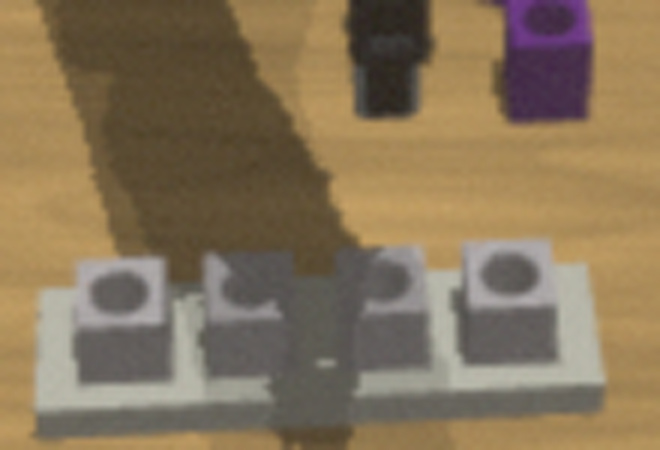

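```bash
cat > kin.py <<'E'
from h import *
import json, itertools
from scipy.optimize import least_squares
D=[json.loads(l) for l in open("log.jsonl")]
D.append([[1.226,.628,.038,1.517,-.027,.996,-.02],[.1788,-.6248,.2311],[-3.141,0,.279]])
def fk(q,S,o1,o7,L):
    # L: per-link offsets in local frame after each joint: (x,z)
    h,d3,a3,d5,a5,a6,d7=L
    T=np.eye(3);p=np.array([0,0,h]);ax="zyzyzyz"
    off=[o1,0,0,0,0,0,o7]
    for i in range(7):
        T=T@R.from_euler(ax[i],S[i]*q[i]+off[i]).as_matrix()
        if i==2:p=p+T@[a3,0,d3]
        if i==3:p=p+T@[-a3 if False else 0,0,0]
        if i==4:p=p+T@[a5,0,d5]
        if i==5:p=p+T@[a6,0,0]
        if i==6:p=p+T@[0,0,d7]
    return p,T
def fit():
    best=None
    for s1,s3,s5,s7 in itertools.product((1,-1),repeat=4):
        S=[s1,1,s3,1,s5,1,s7]
        for o1 in (0,-2.518):
            def res(x):
                r=[]
                for q,p,e in D:
                    P,T=fk(q,S,x[0],x[1],x[2:]);r+=list((P-p)*5)
                    r+=list((T-R.from_euler("xyz",e).as_matrix()).ravel())
                return np.array(r)
            for o7 in(0,1.57,-1.57,3.14):
                f=least_squares(res,[o1,o7,.3,.4,0,.4,0,0,.25])
                if best is None or f.cost<best[0]: best=(f.cost,S,f.x)
    return best
if __name__=="__main__":
    b=fit();print(b[0],b[1],b[2].round(4));json.dump([b[1],b[2].tolist()],open("kin.json","w"))
    for q,p,e in D:
        P,T=fk(q,b[1],b[2][0],b[2][1],b[2][2:]);print((P-np.array(p)).round(4),np.degrees((R.from_matrix(T).inv()*R.from_euler("xyz",e)).magnitude()).round(2))
E
time python3 kin.py
```

```text
0.0011444418577215008 [-1, 1, -1, 1, -1, 1, -1] [-0.0428  1.528   0.2605  0.5654  0.01    0.3874  0.002   0.0145  0.2701]
[ 0.0003  0.0002 -0.0016] 0.0
[0.     0.0042 0.002 ] 0.0
[-0.      0.0041  0.002 ] 0.0
[-0.0017  0.0013 -0.0019] 0.0
[-0.0006  0.0026  0.001 ] 0.01
[ 0.0009 -0.0014  0.0004] 0.02
[ 0.0007 -0.0015  0.0004] 0.01
[-0.0001 -0.002  -0.0007] 0.0
[-0.0002 -0.0021 -0.0009] 0.0
[-0.0005 -0.0023 -0.0015] 0.01
[ 0.0001 -0.0011  0.0017] 0.03
[ 0.0009 -0.     -0.001 ] 0.1
real	0m52.874s
user	0m53.293s
sys	0m0.129s
```

```bash
cat > kin2.py <<'E'
from h import *
import json
from scipy.optimize import least_squares
S=np.array([-1,1,-1,1,-1,1,-1.]);AX="zyzyzyz"
D=[json.loads(l) for l in open("log.jsonl")]
D.append([[1.226,.628,.038,1.517,-.027,.996,-.02],[.1788,-.6248,.2311],[-3.141,0,.279]])
# x: o1,o7,h, then after joint1 (x,y), after j3 (x,y,z), after j4? , j5 (x,y,z), j6(x,y), j7 z
def fk(q,x):
    T=np.eye(3);p=np.array([0,0,x[2]])
    off=[x[0],0,0,0,0,0,x[1]]
    O={0:[x[3],x[4],0],2:[x[5],x[6],x[7]],4:[x[8],x[9],x[10]],5:[x[11],x[12],0],6:[0,0,x[13]]}
    for i in range(7):
        T=T@R.from_euler(AX[i],S[i]*q[i]+off[i]).as_matrix()
        if i in O:p=p+T@O[i]
    return p,T
x0=np.array([0,1.571,.3,0,0,0,0,.42,0,0,.4,0,0,.28])
def fit():
    def res(x):
        r=[]
        for q,p,e in D:
            P,T=fk(q,x);r+=list((P-p)*1000);r+=list((T-R.from_euler("xyz",e).as_matrix()).ravel()*1000)
        return np.r_[r,(x-x0)*[30,30,5,20,20,20,20,5,20,20,5,20,20,5]]
    return least_squares(res,x0)
if __name__=="__main__":
    f=fit();print(f.x.round(4));np.save("kin.npy",f.x)
    for q,p,e in D: P,T=fk(q,f.x);print((P-np.array(p)).round(4),end=" ")
E
python3 kin2.py
```

```text
[-3.0000e-04  1.5706e+00  3.2270e-01 -5.0000e-04 -1.1200e-02  2.0000e-04
 -1.5000e-02  5.5890e-01  6.0000e-04 -1.0000e-03  3.8260e-01 -1.0000e-04
 -1.0000e-03  3.3570e-01]
[-0.0003  0.0002 -0.0003] [ 0.  0. -0.] [ 0.  0. -0.] [ 0.     -0.0001  0.    ] [-0.  0.  0.] [0.0001 0.     0.    ] [0.0001 0.     0.    ] [-0. -0.  0.] [-0. -0.  0.] [-0. -0.  0.] [-0.0001  0.      0.    ] [ 0.0003 -0.0002  0.0003]
```

```bash
cat > ik.py <<'E'
from kin2 import *
X=np.load("kin.npy")
LO=np.array([-3.06,-.37,-1.25,.18,-1.1,.23,-2.94]);HI=np.array([3.06,2.12,1.32,2.47,4.24,1.98,2.94])
def err(q,p,Rt):
    P,T=fk(q,X);return np.r_[(P-p)*1000,(Rt*R.from_matrix(T).inv()).as_rotvec()*300]
def ik(q0,p,Rt,reg=.05,w=.02):
    f=least_squares(lambda q:np.r_[err(q,p,Rt),reg*(q-q0)],np.clip(q0,LO+w+1e-3,HI-w-1e-3),bounds=(LO+w,HI-w))
    e=err(f.x,p,Rt);return f.x,np.linalg.norm(e[:3]),np.linalg.norm(e[3:])/300
def pose(C,yaw_d,theta,alpha,g=.0187,dz=0,s=1):
    # theta: flip angle 0 lying ..pi/2 upright ; returns TCP pos, R ; C=grasp point
    d=np.array([np.cos(yaw_d),np.sin(yaw_d),0]);u=np.array([0,0,1.])
    a=theta+alpha   # tool z = -u cos a + d sin a
    z=-u*np.cos(a)+d*np.sin(a);y=s*np.array([-d[1],d[0],0]);x=np.cross(y,z)
    return np.asarray(C)+g*z,R.from_matrix(np.c_[x,y,z])
if __name__=="__main__":
    o=monitor.get_obs();q0=o["qpos"]
    rng=np.random.default_rng(0)
    for al in(0,-.3,-.5):
      for s in(1,-1):
        p,Rt=pose([.4959,-.2963,.026+.011*abs(np.sin(al))],.4565,0,al,s=s)
        print("grasp",al,s,[v.round(3).tolist() if hasattr(v,'round') else v for v in ik(q0,p,Rt)])
    for al in(0,-.3,-.5):
      for s in(1,-1):
       for yd in np.radians(np.arange(-60,181,30)):
        best=None
        for z in(.25,.35,.5):
          p,Rt=pose([.5194,.2796,z],yd,np.pi/2,al,s=s)
          for k in range(4):
            qs=q0 if k==0 else rng.uniform(np.maximum(LO,-1.5),np.minimum(HI,3))
            r=ik(qs,p,Rt,reg=.02)
            m=min((r[0]-LO).min(),(HI-r[0]).min())
            if r[1]<1 and r[2]<.01 and (best is None or m>best[0]): best=(m,z,r[0].round(2).tolist())
        print(al,s,round(np.degrees(yd)),best)
E
python3 ik.py
```

```text
grasp 0 1 [[0.913, 0.958, -0.694, 1.858, 0.95, 0.698, 1.674], 0.0, 0.0]
grasp 0 -1 [[0.491, 0.849, -0.003, 1.866, 0.005, 0.426, -0.629], 0.0, 0.0]
grasp -0.3 1 [[0.708, 0.987, -0.582, 1.698, 0.844, 1.002, 1.698], 0.0, 0.0]
grasp -0.3 -1 [[0.276, 0.922, 0.156, 1.709, 0.148, 0.724, -0.852], 0.0, 0.0]
grasp -0.5 1 [[0.59, 1.04, -0.511, 1.579, 0.804, 1.206, 1.712], 0.0, 0.0]
grasp -0.5 -1 [[0.195, 0.997, 0.195, 1.59, 0.229, 0.938, -0.953], 0.0, 0.0]
0 1 -60 (np.float64(0.4919178154328733), 0.35, [-1.47, 1.09, 0.83, 1.64, 0.76, 1.34, -0.7])
0 1 -30 (np.float64(0.4652970612660221), 0.5, [-1.3, 0.53, 0.26, 2.0, 1.48, 1.48, -0.94])
0 1 0 (np.float64(0.10169709331159416), 0.5, [-0.46, 0.42, -0.74, 2.37, 2.06, 1.62, -1.04])
0 1 30 None
0 1 60 (np.float64(0.02000000010605385), 0.25, [0.66, 1.48, -1.23, 2.41, 3.66, 0.76, -0.43])
0 1 90 None
0 1 120 (np.float64(0.27776246733591425), 0.25, [0.29, 1.17, -0.62, 1.54, -0.82, 1.42, -2.3])
0 1 150 (np.float64(0.02000187972895473), 0.25, [0.24, 1.49, -1.23, 1.09, -0.17, 1.8, -2.87])
0 1 180 None
0 -1 -60 (np.float64(0.5026361111981665), 0.25, [-1.3, 1.1
[... 2889 characters left out ...]
.29, 2.27])
-0.5 -1 -30 (np.float64(0.37534524996447294), 0.5, [-0.55, 0.38, -0.68, 1.79, 1.28, 1.55, 2.56])
-0.5 -1 0 (np.float64(0.1618896266195935), 0.35, [-0.31, 0.47, -0.85, 2.31, 1.85, 1.21, 2.22])
-0.5 -1 30 (np.float64(0.02000000000000024), 0.35, [0.31, 0.55, -1.23, 2.44, 2.45, 0.88, 2.4])
-0.5 -1 60 (np.float64(0.08901662519899833), 0.25, [-0.33, 0.63, 0.24, 2.37, 4.15, 1.1, 1.34])
-0.5 -1 90 (np.float64(0.21041452816121298), 0.25, [0.52, 0.89, -0.92, 1.99, -0.89, 0.51, 0.67])
-0.5 -1 120 (np.float64(0.5134503118797329), 0.35, [0.28, 0.8, -0.69, 1.54, -0.59, 1.28, 0.48])
-0.5 -1 150 (np.float64(0.3408898293281015), 0.25, [0.11, 1.09, -0.75, 1.21, -0.22, 1.64, 0.57])
-0.5 -1 180 None
```

```bash
cat > sim.py <<'E'
from ik import *
from scipy.spatial.transform import Slerp
q=monitor.get_obs()["qpos"]
def seg(q,pa,Ra,pb,Rb,n,name):
    S_=Slerp([0,1],R.concatenate([Ra,Rb]));M=[]
    for k in range(1,n+1):
        t=k/n;qn,e,a=ik(q,pa+(pb-pa)*t,S_([t])[0],reg=.05);M.append(np.abs(qn-q).max());q=qn
        mm=np.minimum(q-LO,HI-q)
        if e>1 or a>.01 or mm.min()<.06: print(name,"bad",k,e.round(1),a.round(3),q.round(2))
    print(name,q.round(2).tolist(),"maxstep",max(M).round(3));return q
yd=.4565
for al in(0,-.3):
  for yf in (100,110,120,-60):
    p0,R0=fk(q,X)[0],R.from_matrix(fk(q,X)[1])
    pg,Rg=pose([.4959,-.2963,.026+.011*abs(np.sin(al))],yd,0,al,s=-1)
    ph=pg+[0,0,.3]
    print("al",al,yf)
    a=seg(q,p0,R0,pg+[0,0,.1],Rg,20,"appr");a=seg(a,pg+[0,0,.1],Rg,pg,Rg,5,"down");a=seg(a,pg,Rg,ph,Rg,8,"lift")
    pf,Rf=pose([.5194,.2796,.35],np.radians(yf),np.pi/2,al,s=-1)
    b=seg(a,ph,Rg,pf,Rf,30,"direct")
    # two-stage: flip first w/o yaw
    pm,Rm=pose([.50,-.05,.35],yd,0,al,s=-1);pm2,Rm2=pose([.5194,.2796,.35],np.radians(yf),0,al,s=-1)
    b=seg(a,ph,Rg,pm2,Rm2,20,"2a");b=seg(b,pm2,Rm2,pf,Rf,20,"2b")
E
python3 sim.py
```

```text
al 0 100
appr [0.51, 0.69, -0.04, 1.83, 0.04, 0.62, -0.66] maxstep 0.029
down [0.51, 0.85, -0.03, 1.87, 0.05, 0.43, -0.67] maxstep 0.041
lift [0.52, 0.45, -0.04, 1.62, 0.02, 1.07, -0.64] maxstep 0.088
direct [0.56, 1.05, -0.95, 1.85, -1.0, 0.98, 0.85] maxstep 0.054
2a [-0.24, 0.48, -0.47, 1.54, 0.23, 1.17, -0.58] maxstep 0.041
2b bad 18 0.0 0.0 [ 0.66  1.09 -1.2   1.84 -0.66  0.77  0.49]
2b bad 19 0.0 0.0 [ 0.67  1.16 -1.22  1.84 -0.68  0.77  0.53]
2b bad 20 0.0 0.0 [ 0.67  1.22 -1.23  1.85 -0.73  0.78  0.6 ]
2b [0.67, 1.22, -1.23, 1.85, -0.73, 0.78, 0.6] maxstep 0.07
al 0 110
appr [0.51, 0.69, -0.04, 1.83, 0.04, 0.62, -0.66] maxstep 0.029
down [0.51, 0.85, -0.03, 1.87, 0.05, 0.43, -0.67] maxstep 0.041
lift [0.52, 0.45, -0.04, 1.62, 0.02, 1.07, -0.64] maxstep 0.088
direct [0.49, 1.08, -0.92, 1.7, -0.84, 1.16, 0.7] maxstep 0.055
2a [-0.22, 0.48, -0.51, 1.54, 0.25, 1.18, -0.43] maxstep 0.041
2b [0.58, 1.19, -1.14, 1.7, -0.65, 1.03, 0.53] maxstep 0.066
al 0 120
appr [0.51, 0.69, -0.04, 1.83, 0.04, 0.62, -0.66] maxstep 0.029
down [0.51, 0.85, -0.03, 1.87, 0.05, 0.43, -0.67] maxstep 0.041
[... 6236 characters left out ...]
b bad 11 0.0 0.0 [-1.45  0.81  1.23  1.58 -0.22  1.14 -2.92]
2b bad 12 0.0 0.0 [-1.49  0.87  1.29  1.59 -0.22  1.13 -2.92]
2b bad 13 3.5 0.032 [-1.5   0.91  1.3   1.58 -0.18  1.13 -2.92]
2b bad 14 7.1 0.07 [-1.5   0.94  1.3   1.58 -0.15  1.12 -2.92]
2b bad 15 10.3 0.109 [-1.5   0.97  1.3   1.57 -0.11  1.12 -2.92]
2b bad 16 13.0 0.148 [-1.51  1.    1.3   1.56 -0.07  1.13 -2.92]
2b bad 17 15.2 0.186 [-1.51  1.03  1.3   1.55 -0.04  1.13 -2.92]
2b bad 18 17.2 0.225 [-1.51  1.06  1.3   1.54  0.    1.14 -2.92]
2b bad 19 19.0 0.263 [-1.52  1.1   1.3   1.53  0.04  1.16 -2.92]
2b bad 20 20.9 0.301 [-1.52  1.13  1.3   1.51  0.08  1.17 -2.92]
2b [-1.52, 1.13, 1.3, 1.51, 0.08, 1.17, -2.92] maxstep 0.155
```

```bash
python3 to.py .4959 -.2963 .15 3.14159 0 .4565
```

```text
row [-0.2859, -0.1483, 0.0246] [0.028, 0.001, 8.665] | t 7.6 pos [0.6162 0.0025 0.1744] rpy [3.139e+00 2.000e-03 1.666e+00] q [ 0.169  0.663 -0.359  1.671  0.293  0.858 -0.217] F [-0.6 -0.7 -0.5] gap 0.999
```

```bash
python3 -m crank '[-0.286,-0.148,0.024,0.03,0,8.66,0,-0.286,-0.148,0.024,0.03,0,8.66,0,-0.286,-0.148,0.024,0.03,0,8.66,0,-0.286,-0.148,0.024,0.03,0,8.66,0,-0.286,-0.148,0.024,0.03,0,8.66,0,-0.286,-0.148,0.024,0.03,0,8.66,0,-0.286,-0.148,0.024,0.03,0,8.66,0,-0.286,-0.148,0.024,0.03,0,8.66,0,-0.286,-0.148,0.024,0.03,0,8.66,0,-0.286,-0.148,0.024,0.03,0,8.66,0,-0.286,-0.148,0.024,0.03,0,8.66,0,-0.286,-0.148,0.024,0.03,0,8.66,0]' 60; python3 to.py .4959 -.2963 .008 3.14159 0 .4565
python3 - <<'E'
from h import *
s=viewer.snapshot("wrist")
x,y,a=.4959,-.2963,.4565;c,d=np.cos(a),np.sin(a)
P=[[x+.023*c*i-.017*d*j,y+.023*d*i+.017*c*j,z] for z in(.034,0) for i,j in((1,1),(1,-1),(-1,-1),(-1,1))]
q=proj(s,P);print(q.round(0).tolist())
im=s["img"].copy()
im=cv2.resize(im[100:280,160:360],None,fx=4,fy=4,interpolation=cv2.INTER_CUBIC)[:600]
for i,p in enumerate(q): cv2.circle(im,tuple(int(v) for v in ((p-[160,100]+.5)*4)),4,(0,255,0) if i<4 else (0,0,255),1)
cv2.imwrite("pics/w6.png",im)
E
```

```text
t: 8.8
tool_pos: [0.4965, -0.2955, 0.1503]
eef_rot: [-3.141, 0.0, 0.46]
ft_force: [-0.6, -1.1, 0.1]
finger_gap: 1.0
row [-0.0008, 0.0006, 0.1423] [-0.006, 0.002, 0.026] | t 8.8 pos [ 0.4965 -0.2955  0.1503] rpy [-3.141  0.     0.46 ] q [ 0.515  0.626 -0.041  1.802  0.036  0.715 -0.657] F [-0.6 -1.1  0.1] gap 1.0
[[232.0, 154.0], [276.0, 154.0], [275.0, 210.0], [233.0, 210.0], [234.0, 147.0], [273.0, 147.0], [272.0, 198.0], [235.0, 197.0]]
```

View pics/w6.png

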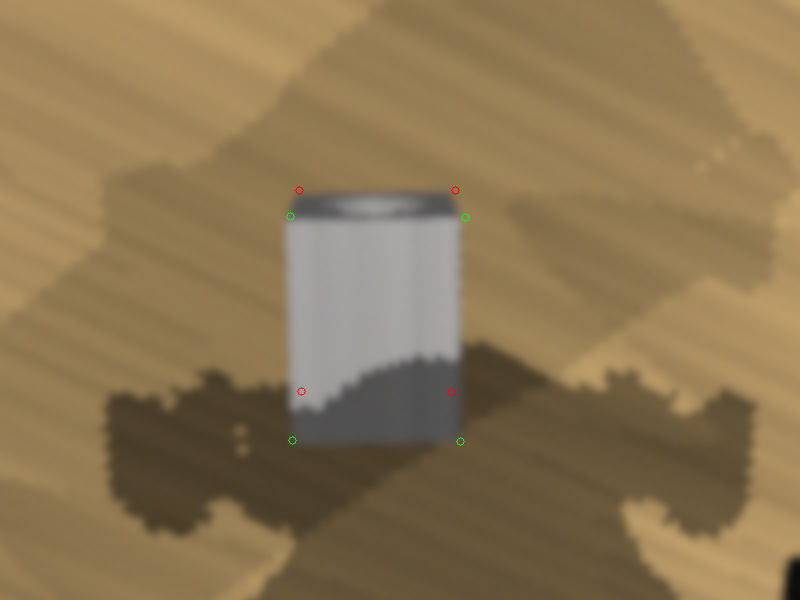

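```bash
python3 -m crank '[-0.001,0.0006,0.05,0,0,0.02,0,-0.001,0.0006,0.09,0,0,0.02,0,-0.001,0.0006,0.12,0,0,0.02,0,-0.001,0.0006,0.135,0,0,0.02,0,-0.001,0.0006,0.14,0,0,0.02,0,-0.001,0.0006,0.14,0,0,0.02,0]' 60 && python3 -m crank '[0,0,0,0,0,0,255,0,0,0,0,0,0,255,0,0,0,0,0,0,255,0,0,0,0,0,0,255,0,0,0,0,0,0,255,0,0,0,0,0,0,255,0,0,0,0,0,0,255,0,0,0,0,0,0,255]' 60; python3 to.py .4959 -.2963 .3 3.14159 0 .4565
```

```text
t: 9.45
tool_pos: [0.4961, -0.2968, 0.0106]
eef_rot: [-3.141, -0.0, 0.457]
ft_force: [-0.1, 0.0, 0.4]
finger_gap: 0.995
t: 10.25
tool_pos: [0.4967, -0.2971, 0.0118]
eef_rot: [3.141, -0.001, 0.457]
ft_force: [-0.6, 0.8, 6.1]
finger_gap: 0.385
row [-0.0001, -0.0008, -0.2882] [0.007, -0.007, 0.004] | t 10.25 pos [ 0.4967 -0.2971  0.0118] rpy [ 3.141e+00 -1.000e-03  4.570e-01] q [ 0.509  0.842 -0.029  1.865  0.051  0.434 -0.67 ] F [-0.6  0.8  6.1] gap 0.385
```

Gripped. Lifting, then checking.

```bash
python3 -m crank '[0,0,-0.03,0,0,0,255,0,0,-0.07,0,0,0,255,0,0,-0.12,0,0,0,255,0,0,-0.17,0,0,0,255,0,0,-0.22,0,0,0,255,0,0,-0.27,0,0,0,255,0,0,-0.29,0,0,0,255,0,0,-0.29,0,0,0,255,0,0,-0.29,0,0,0,255]'
cat > fin.py <<'E'
from ik import *
import sys
yf=float(sys.argv[1]);z=float(sys.argv[2])
pf,Rf=pose([.5194,.2796,z],np.radians(yf),np.pi/2,0,s=-1)
o=monitor.get_obs();R0=R.from_euler("xyz",o["eef_rot"])
print("q",o["qpos"].round(2),"pos",o["tool_pos"].round(3),"gap",o["finger_gap"])
print("row",R0.inv().apply(pf-o["tool_pos"]).round(4),(np.degrees((R0.inv()*Rf).as_rotvec())/8).round(3))
E
python3 fin.py 118 .35
python3 - <<'E'
from h import *
s=viewer.snapshot("wrist");cv2.imwrite("pics/w7.png",s["img"])
E
```

```text
t: 11.15
tool_pos: [0.4958, -0.2966, 0.3012]
eef_rot: [3.141, -0.001, 0.457]
ft_force: [-0.2, 0.5, -1.6]
finger_gap: 0.38
q [ 0.52  0.45 -0.04  1.63  0.02  1.06 -0.64] pos [ 0.496 -0.297  0.301] gap 0.3802573551911932
row [ 0.275  -0.5253 -0.0488] [ 8.83   8.551 -8.822]
```

View pics/w7.png

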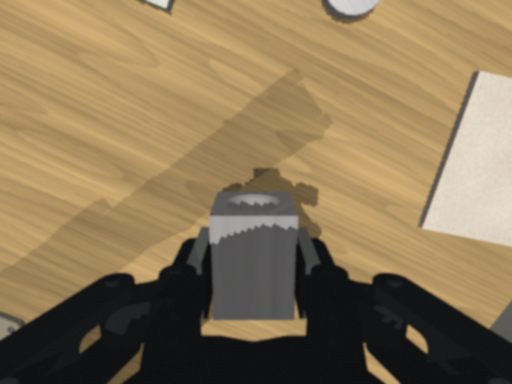

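```bash
python3 -m crank '[0.014,-0.026,-0.002,0.44,0.43,-0.44,255,0.028,-0.053,-0.005,0.88,0.86,-0.88,255,0.041,-0.079,-0.007,1.32,1.28,-1.32,255,0.055,-0.105,-0.01,1.77,1.71,-1.77,255,0.069,-0.131,-0.012,2.21,2.14,-2.21,255,0.083,-0.158,-0.015,2.65,2.57,-2.65,255,0.096,-0.184,-0.017,3.09,2.99,-3.09,255,0.11,-0.21,-0.02,3.53,3.42,-3.53,255,0.124,-0.236,-0.022,3.97,3.85,-3.97,255,0.138,-0.263,-0.024,4.41,4.28,-4.41,255]'; python3 fin.py 118 .35
```

```text
t: 12.2
tool_pos: [0.5022, 0.0011, 0.3229]
eef_rot: [-2.662, -0.729, 0.926]
ft_force: [0.3, 0.9, -1.9]
finger_gap: 0.384
q [ 0.76  0.59 -0.52  1.76 -0.56  1.2   0.12] pos [0.502 0.001 0.323] gap 0.3841471489224185
row [ 0.1976 -0.0865  0.2032] [ 4.396  4.24  -4.425]
```

```bash
python3 -m crank '[0.02,-0.009,0.02,0.44,0.42,-0.44,255,0.04,-0.017,0.041,0.88,0.85,-0.88,255,0.059,-0.026,0.061,1.32,1.27,-1.32,255,0.079,-0.035,0.081,1.76,1.7,-1.77,255,0.099,-0.043,0.102,2.2,2.12,-2.21,255,0.119,-0.052,0.122,2.64,2.54,-2.65,255,0.138,-0.061,0.142,3.08,2.97,-3.1,255,0.158,-0.069,0.163,3.52,3.39,-3.54,255,0.178,-0.078,0.183,3.96,3.82,-3.98,255,0.198,-0.0865,0.203,4.4,4.24,-4.42,255,0.198,-0.0865,0.203,4.4,4.24,-4.42,255,0.198,-0.0865,0.203,4.4,4.24,-4.42,255]'; python3 fin.py 118 .35
python3 - <<'E'
from h import *
for n in("scene","top","wrist"):
    s=viewer.snapshot(n);cv2.imwrite(f"pics/f_{n}.png",s["img"])
    if n!="wrist":print(n,proj(s,[.5194,.2796,.327]))
s=viewer.snapshot("scene");crop(s,300,20,460,170,4.0,"pics/f_sc.png")
E
```

```text
t: 13.4
tool_pos: [0.5098, 0.2968, 0.3482]
eef_rot: [-1.174, -1.566, 0.094]
ft_force: [0.9, -0.2, -0.5]
finger_gap: 0.385
q [ 0.45  1.14 -0.91  1.56 -0.71  1.31  0.6 ] pos [0.51  0.297 0.348] gap 0.3852572022981383
row [ 0.0018  0.0004 -0.0009] [-0.015 -0.014 -0.033]
scene [[411.1720893   70.38952647]]
top [[ 83.52404719 215.02634504]]
```

View pics/f_scene.png

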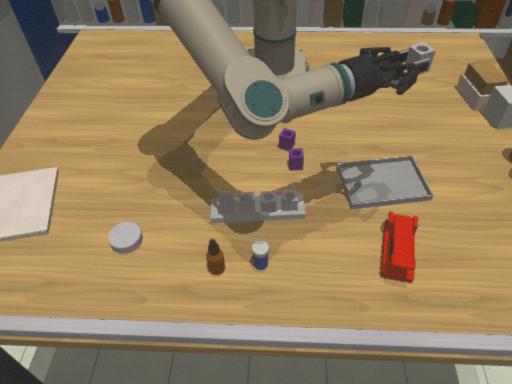

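View pics/f_top.png

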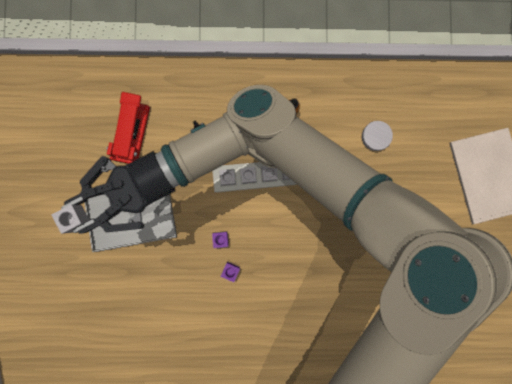

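View pics/f_wrist.png

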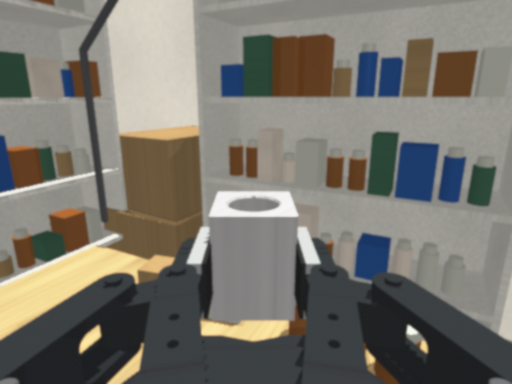

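Run:
```python
from h import *
s=viewer.snapshot("top");crop(s,40,170,180,270,5,"pics/ft.png");crop(s,205,150,315,200,7,"pics/fr.png")
q=viewer.snapshot("scene")
print("mouth top view",ray(s,(67,218),.371),"tray scene corners",[ray(q,p,.018).round(3).tolist() for p in((337,164),(412,157),(430,188),(350,207))],np.mean([ray(q,p,.018) for p in((337,164),(412,157),(430,188),(350,207))],0))
print("mouth scene",ray(q,(422,49),.371))
```

```text
mouth top view [0.51452658 0.28903437 0.371     ] tray scene corners [[0.471, 0.174, 0.018], [0.439, 0.37, 0.018], [0.547, 0.393, 0.018], [0.614, 0.194, 0.018]] [0.51766191 0.28272343 0.018     ]
mouth scene [0.51546227 0.29001553 0.371     ]
```

View pics/ft.png

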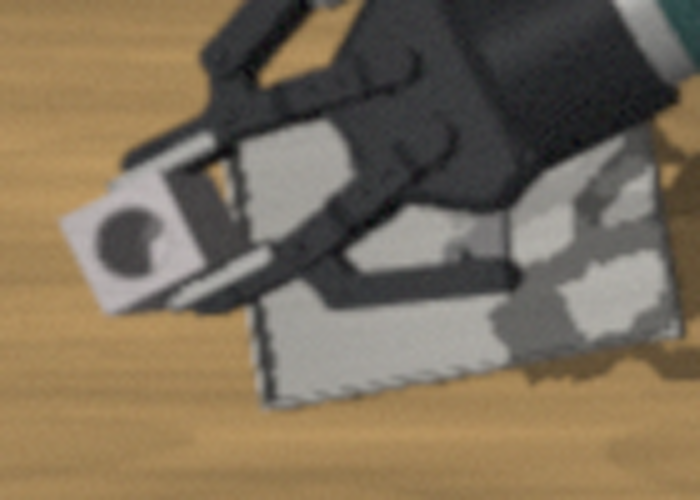

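View pics/fr.png

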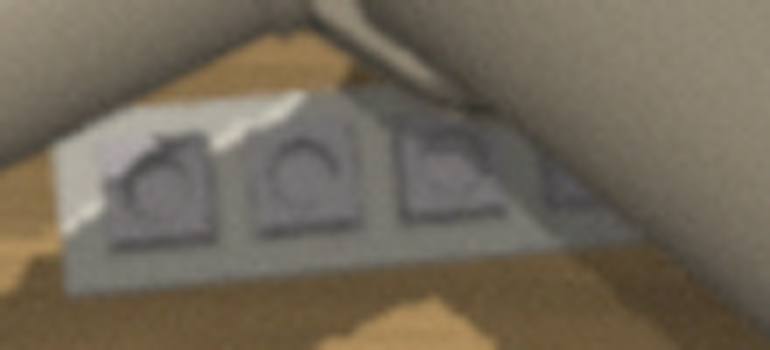

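```bash
python3 -m crank '[0,0,0,0,0,0,255,0,0,0,0,0,0,255,0,0,0,0,0,0,255,0,0,0,0,0,0,255,0,0,0,0,0,0,255]'
python3 - <<'E'
from h import *
o=monitor.get_obs();print(o["t"],abs(o["joint_vel"]).max(),o["tool_pos"],o["finger_gap"]);print(env.sign_off())
E
```

```text
t: 14.2
tool_pos: [0.5111, 0.2951, 0.3504]
eef_rot: [-2.576, -1.569, 1.492]
ft_force: [-0.6, -0.8, -1.9]
finger_gap: 0.389
14.2 0.0014544451663850645 [0.51114258 0.29514782 0.35043196] 0.3889364606247769
the job is handed in; nothing more can be done
None
```

I finished both parts of the job and handed it in at 14.2 s; the sign-off gave no verdict.

- **Spare cup:** the grey cup (not the purple look-alikes) is in the empty second pocket from the left, hole up and let go. It was aligned to about 0.1 mm before I lowered it, and it went in without resistance. Afterwards it stood level with the other rack cups.
- **Lying cup:** its hole was on the end facing away from the robot, confirmed in both the scene and wrist pictures. I gripped it across its flat sides and turned it hole-up. It is held over the tray with its base about 0.33 m above the bench.
- **Last checks:** the held cup is upright, about 10 mm sideways of the tray centre, and still (joint speeds near 0.001 rad/s). The finger opening stayed at the cup's width.
- **Where readings disagreed:** the top and scene cameras differed by 1–3 mm on positions, which is within their calibration. My tray corners fitted less well, at 1.2 px, still well inside the 55 mm limit. Closing on each cup gave a brief 6 N reading.
- **Other objects:** everything I could see in the last pictures was where it started. The arm hid part of the dropper, the vial and the right-most rack cup from above, but they look upright and in place in the scene view.

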